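# Turn the desk organiser by its spokes

## Task

Turn the round desk organiser until the bay with the eraser in it faces the white arrow on its foot squarely, and leave it standing there. Turn it by pushing gently on its orange-tipped spokes with a fingertip: do not grip them or spin it, do not touch or lift the things in the bays, and leave the other things on the desk where they are.

Things in the scene. Friction and masses are not known exactly. Their poses are not given: they have to be found in the camera images.
- organizer_foot: Fixed black foot of the organiser, a disc of 55 mm radius, mostly hidden under the tray. Origin on the tray's turning axis, at desk height. A flat white arrow head, 6 mm high, points along the foot's own -x axis (roughly towards the robot) and sticks out from under the tray from 80 to 108 mm from the axis.
- organizer_tray: Round grey tray, 80 mm radius, rim 30 mm above the desk, turning either way without end about its upright axis; light friction (0.04 N m) keeps it where it is left. Origin on the axis, 10 mm above the desk, z up. Bay middles lie 47 mm from the axis along its own +x, +y, -x, -y; a bay faces the arrow squarely when that direction points along the foot's -x. Bays are parted by white walls 6 mm thick, tops 62 mm up.
- spoke1 (a point): Middle of the orange pad on the end of a spoke, 103 mm from the axis, 47 mm above the desk, at 45 degrees (seen from above, counter-clockwise) from the tray's own x axis; turns with the tray. The pad is 10 mm thick, reaches from 86 to 120 mm from the axis and from 30 to 64 mm above the desk; nothing stands beside it outside the rim.
- spoke2 (a point): The same on the next spoke, at 135 degrees from the tray's x axis.
- spoke3 (a point): The same on the next spoke, at 225 degrees from the tray's x axis.
- spoke4 (a point): The same on the last spoke, at 315 degrees from the tray's x axis.
- front_spot (a point): Point fixed to the foot, 47 mm from the axis on the arrow's side, 22 mm above the desk: the middle of whichever bay faces the arrow squarely.
- eraser_center (a point): Centre of the eraser, white with a blue card sleeve, 23 x 50 x 12 mm, lying loose in one of the four bays (any of them, turned any way).
- tape_roll_center (a point): Centre of a dark roll of tape, 55 mm across, 19 mm high, lying loose in another bay.
- wax_tin_center (a point): Centre of a flat pale metal tin, 49 mm across, 19 mm high, lying loose in another bay.
- brass_weight_center (a point): Centre of a brass weight with a knob, 30 mm across, 40 mm high, standing loose in another bay.
- phone_center (a point): Centre of a phone, 148 x 72 x 8 mm, lying on the desk to the right of the organiser.
- tape_measure_center (a point): Centre of a dark pocket tape measure, 32 x 69 x 60 mm, on the desk to the far right.
- earbud_case_center (a point): Centre of a dark earbud case, 26 x 58 x 45 mm, on the desk to the left of the organiser, behind the laptop's right end.
- usb_stick_center (a point): Centre of a black usb stick, 18 x 56 x 8 mm, on the desk to the right of the organiser.

How it is judged:
At the end, for the whole second after the job is handed in: The eraser's bay faces the arrow within 0.13 rad (7 degrees), the eraser within 22 mm of the middle of that place, the tray at rest, and all four things still in the tray (horizontal distance between eraser_center and front_spot below 0.022 m and (angle between the x axis of organizer_tray and the x axis of organizer_foot, either way round below 0.13 rad or angle between the x axis of organizer_tray and the y axis of organizer_foot, either way round below 0.13 rad) and angular speed of organizer_tray below 0.05 rad/s and horizontal distance between each of eraser_center, tape_roll_center, wax_tin_center, brass_weight_center and organizer_tray below 0.075 m and height (world z) of each of eraser_center, tape_roll_center, wax_tin_center, brass_weight_center below 0.045 m); the robot touches nothing.
It fails at once if a thing in the bays is touched by the robot (contact force between any of the fingers, the arm and eraser above 0.3 N or contact force between any of the fingers, the arm and tape_roll above 0.3 N or contact force between any of the fingers, the arm and wax_tin above 0.3 N or contact force between any of the fingers, the arm and brass_weight above 0.3 N).
It fails at once if a thing in the bays is lifted or leaves the tray (not (horizontal distance between eraser_center and organizer_tray below 0.075 m and height (world z) of eraser_center below 0.045 m) or not (horizontal distance between tape_roll_center and organizer_tray below 0.075 m and height (world z) of tape_roll_center below 0.045 m) or not (horizontal distance between wax_tin_center and organizer_tray below 0.075 m and height (world z) of wax_tin_center below 0.045 m) or not (horizontal distance between brass_weight_center and organizer_tray below 0.075 m and height (world z) of brass_weight_center below 0.045 m)).
It fails at once if a spoke is gripped or pushed hard (over 15 N) (contact force between the fingers and organizer_tray above 15 N).
It fails at once if the tray is spun (faster than 3 rad/s) (angular speed of organizer_tray above 3 rad/s).
It fails at once if another thing on the desk is moved by more than 15 mm (distance of any of phone_center, tape_measure_center, earbud_case_center, usb_stick_center from where it was at the start of the episode above 0.015 m).
It also fails if it takes over 45 s, if anything falls off the work surface, if the arm or the gripper's body presses on something with over 40 N, if the wrist force passes 120 N, or if a joint passes its speed limit or range.

## Robot

A 7-joint arm with a two-finger parallel gripper is mounted at the origin on a cart in front of the work surface, level with it; the furniture and walls round the work are solid. World frame = base frame: x ahead of the robot, y to its left, z up, the work surface at z = 0. Lengths are in m, angles in rad, forces in N, time in s.
With the tool pointing down it reaches from about 0.4 to 0.9 m from the base axis. Payload 5.6 kg.
Tool frame: the origin (TCP) lies midway between the tips of the shut fingers; the grasp point (between the pads) lies 19 mm behind it; z points along the fingers, y is the line along which they close (so a half turn about z gives the same grasp; the last joint's range is limited). The gripper opens to 92 mm and grips with 3 to 60 N. Pads are 20 mm wide; open, the fingers measure 128 mm over their backs; the gripper's body (75 mm by 189 mm) begins 69 mm behind the grasp point.
Start: joints at [-1.315, 0.468, -0.012, 1.603, 0.006, 1.071, -0.056], TCP at [0.191, 0.621, 0.215] pointing down, gripper open.
Joint ranges: [-2.53, 2.53], [-0.31, 2.02], [-1.57, 1.55], [0.28, 2.44], [-1.29, 4.43], [0.15, 1.84], [-2.92, 2.92]. Speed limits (rad/s): [2.57, 2.57, 3.14, 3.14, 3.14, 3.14, 3.14].

## Interface

Orientations are given as a 3x3 rotation matrix whose columns are the frame's x, y, z axes.
In Python, from station import env, effector, solver, viewer, workorder, search_frame, tip_of gives the robot as it stands. Calls block until the motion is done:
- env.reach(position, orientation): joint-space move of the TCP to a pose.
- env.movel(position, frame=None, rate=0.15): straight line of the TCP; frame=None keeps the orientation; rate is the mean speed in m/s.
- env.goto_joints(angles): joint-space move.
- effector.release() and effector.grasp(squeeze=None): open the fingers fully, or close them until they stop; squeeze is the grip in N (None keeps the last).
- env.pause(seconds).
- solver.inverse_kinematics(position, orientation): joint angles nearest the present ones, or None.
- env.sense(): the state.
- viewer.read_camera(name): name is "scene" or "top" or "wrist"; returns (picture, depth): 400x640x3 uint8, red, green, blue; 400x640 float32, m along the optical axis (not along the pixel's ray), 0 where there is no reading.
- viewer.camera_info(name): a dict with "intrinsics" (3x3 intrinsics, pixels), "eye" and "rotation" of the camera in the world; the wrist camera has in their place "T_tool_cam" (4x4, takes a point from camera to tool coordinates, whose origin is the TCP and whose axes are the flange's). Camera axes: x right, y up, looking along -z (the intrinsics and any distortion apply to the point x, -y, -z); pixel columns grow to the right and rows downward; lengths in m; the calibration is good to about 2 mm. The wrist camera is an equidistant fisheye: a pixel r from the principal point sees the ray r / f radians off the axis. A picture is of the moment at which its call begins: read the wrist's pose just before it. camera_info takes no time and is no camera call.
A pose or a line that the arm cannot do raises env.PlanningError and nothing moves.
- workorder.finish_job(): hands the job in; it is judged then, once.
Trained networks look in the newest picture that a camera, given by its name, has taken for a name from the list of things; names that differ only in an ending like _2 or _b are one class to them, and where a whole thing is asked for, a point or a joint stands for the part that bears it (a point fixed in the world has none). Each returns a list of dicts, best first, with "score" (0 to 1); they miss things now and then, are a little off and sometimes report something else, mostly with a low value. They report only what shows in the picture. A call takes as long as a camera call.
- search_frame(camera, name): "at" ([x, y, z] in m, in world coordinates, good to about 4 mm: the middle of the surface that is visible of it).
- tip_of(camera, name): "at" ([x, y, z] in m, in world coordinates, good to about 4 mm: a listed point, or the origin of a listed thing).
The state is a dict: "t": time; "joint_positions": joint angles; "joint_velocities": joint speeds; "tau": joint torques, N m; "ee_pos": TCP position; "tcp_rot": TCP orientation; "wrist_force": force on the tool from outside, world axes, zero at the start; "moment": the same for the moment, N m; "gripper_width": finger opening in m; "grasp_force": force on a finger pad.
Only numpy, scipy, OpenCV 4.12 (cv2) and the standard library are available. Lean on these libraries where they do the work, as an engineer would, in place of code of your own. Each camera call takes 0.05 s, during which the arm holds its last target. There are 200 camera calls.

## Working session

There is one attempt and no reset: what is moved stays moved. The work goes in short steps, each a Python script; the robot and the scene stay as the last script left them, time stands still between calls to the robot, and variables do not carry over. Pictures are saved under pics/ and viewed, at most 10 in all, crops included, and the job is handed in when it is done.

```bash
mkdir -p pics
python3 - <<'E'
from station import *
import cv2,numpy as np
for c in ("top","scene"):
    p,d=viewer.read_camera(c); cv2.imwrite(f"pics/{c}0.png",p[:,:,::-1])
    i=viewer.camera_info(c); print(c,np.round(i["eye"],3),np.round(i["rotation"],3).tolist(),np.round(i["intrinsics"],1).tolist())
    for n in ["organizer_tray","organizer_foot","spoke1","spoke2","spoke3","spoke4","front_spot","eraser_center","tape_roll_center","wax_tin_center","brass_weight_center","phone_center","usb_stick_center","earbud_case_center"]:
        print(n,[(np.round(r["at"],3).tolist(),round(r["score"],2)) for r in tip_of(c,n)[:4]])
print(env.sense()["t"])
E
```

```text
top [ 0.32  -0.108  1.348] [[-0.028, 0.982, -0.186], [-1.0, -0.028, 0.004], [-0.002, 0.186, 0.983]] [[494.3, 0.0, 321.8], [0.0, 494.3, 197.0], [0.0, 0.0, 1.0]]
organizer_tray [([0.531, -0.107, 0.013], 0.67)]
organizer_foot []
spoke1 [([0.64, -0.116, 0.046], 0.97), ([0.432, -0.091, 0.044], 0.95), ([0.543, -0.003, 0.046], 0.94), ([0.517, -0.213, 0.051], 0.94)]
spoke2 [([0.64, -0.116, 0.046], 0.97), ([0.432, -0.091, 0.044], 0.95), ([0.543, -0.003, 0.046], 0.94), ([0.517, -0.213, 0.051], 0.94)]
spoke3 [([0.64, -0.116, 0.046], 0.97), ([0.432, -0.091, 0.044], 0.95), ([0.543, -0.003, 0.046], 0.94), ([0.517, -0.213, 0.051], 0.94)]
spoke4 [([0.64, -0.116, 0.046], 0.97), ([0.432, -0.091, 0.044], 0.95), ([0.543, -0.003, 0.046], 0.94), ([0.517, -0.213, 0.051], 0.94)]
front_spot [([0.487, -0.097, 0.023], 0.5)]
eraser_center [([0.566, -0.076, 0.019], 0.67)]
tape_roll_center [([0.504, -0.063, 0.026], 0.71)]
wax_tin_center [([0.558, -0.144, 0.026], 0.82), ([0.502, -0.065, 0.028], 0.17)]
brass_weight_center [([0.5, -0.138, 0.036], 0.65)]
phone_center [([0.484, -0.474, 0.004], 0.92), ([0.654, -0.46, 0
[... 609 characters left out ...]
0.047], 0.88), ([0.429, -0.097, 0.047], 0.86), ([0.633, -0.126, 0.048], 0.76), ([0.521, -0.205, 0.048], 0.57)]
spoke4 [([0.541, -0.005, 0.047], 0.88), ([0.429, -0.097, 0.047], 0.86), ([0.633, -0.126, 0.048], 0.76), ([0.521, -0.205, 0.048], 0.57)]
front_spot [([0.66, 0.229, 0.019], 0.67), ([0.487, -0.093, 0.025], 0.5), ([0.494, -0.137, 0.032], 0.43)]
eraser_center [([0.567, -0.081, 0.025], 0.46)]
tape_roll_center [([0.506, -0.07, 0.026], 0.69)]
wax_tin_center [([0.555, -0.142, 0.024], 0.63)]
brass_weight_center [([0.495, -0.133, 0.031], 0.65)]
phone_center []
usb_stick_center [([0.608, -0.392, 0.004], 0.58), ([0.555, -0.144, 0.022], 0.16)]
earbud_case_center [([0.66, 0.226, 0.022], 0.51)]
1.5
```

View pics/top0.png

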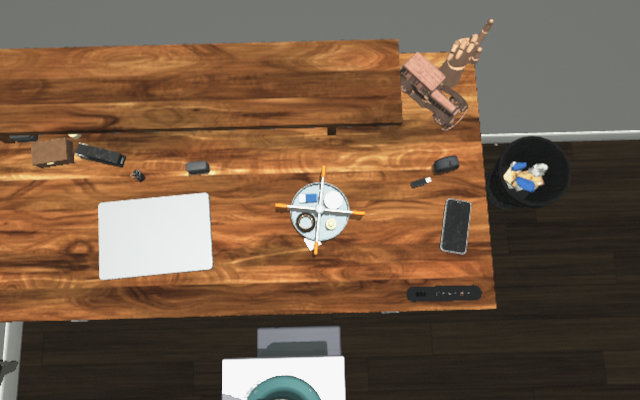

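View pics/scene0.png

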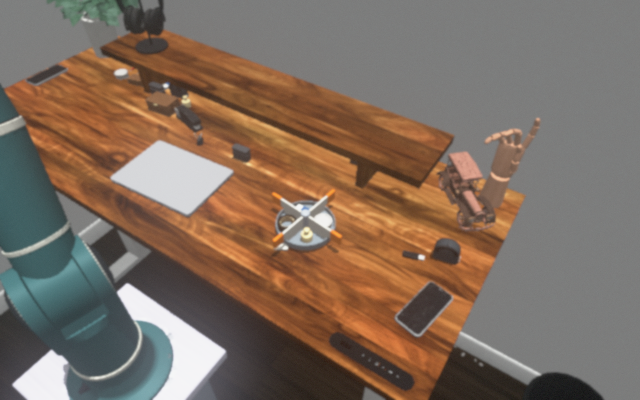

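The top view shows the organiser at about (320,212), with the white arrow tip at about (310,245) on the robot side. The eraser (blue and white) is in the far-left bay at (311,199), the tin is far right, the tape roll is near left and the weight is near right. I'll measure the arrow from its white pixels and check that the push path is reachable.

```bash
cat > h.py <<'E'
from station import *
import cv2,numpy as np
C=np.array([0.532,-0.107])
def look(name,cam="top"):
    p,d=viewer.read_camera(cam)
    cv2.imwrite(f"pics/{name}.png",cv2.resize(p[150:270,250:400,::-1],None,fx=5,fy=5,interpolation=cv2.INTER_CUBIC))
    return p,d
def plane(px,z,cam="top"):
    i=viewer.camera_info(cam);K=i["intrinsics"];px=np.atleast_2d(px)
    r=np.c_[(px[:,0]-K[0,2])/K[0,0],-(px[:,1]-K[1,2])/K[1,1],-np.ones(len(px))]@np.array(i["rotation"]).T
    e=np.array(i["eye"]); return e+r*((z-e[2])/r[:,2])[:,None]
def spokes(cam="top"):
    s=np.array([r["at"] for r in tip_of(cam,"spoke1") if r["score"]>.4])[:,:2]-C
    s=s[abs(np.hypot(*s.T)-.103)<.02]
    a=np.degrees(np.arctan2(s[:,1],s[:,0]))
    m=np.degrees(np.angle(np.mean(np.exp(4j*np.radians(a)))))/4
    return a.round(1),round(m,1)   # tray angle mod 90 (spoke direction)
def pose(deg,r,z):
    a=np.radians(deg); u=np.array([np.cos(a),np.sin(a),0]); Z=np.array([0,0,-1.])
    return np.array([C[0]+r*u[0],C[1]+r*u[1],z]),u,Z
def frame(deg,sgn):
    a=np.radians(deg); x=sgn*np.array([np.cos(a),np.sin(a),0]); Z=np.array([0,0,-1.])
    return np.c_[x,np.cross(Z,x),Z]
E
python3 - <<'E'
from h import *
p,d=look("crop0"); print(spokes())
g=np.argwhere((p.min(2)>150))[:,::-1]
w=plane(g,.006)[:,:2]-C; r=np.hypot(*w.T); a=np.degrees(np.arctan2(w[:,1],w[:,0]))%360
k=(r>.083)&(r<.115)&(a>120)&(a<215)
print(k.sum(),[(int(q),round(float(s),3)) for q,s in zip(a[k],r[k])])
for s in (1,-1):
    for deg in range(-110,30,20):
        q=solver.inverse_kinematics(pose(deg,.106,.04)[0],frame(deg,s)); print(s,deg,None if q is None else np.round(q,2))
E
```

```text
(array([ 84.6, 171.6, -98.5,  -5.6]), np.float64(-7.0))
85 [(147, 0.083), (148, 0.086), (149, 0.084), (151, 0.083), (149, 0.088), (150, 0.087), (152, 0.086), (153, 0.084), (155, 0.083), (149, 0.091), (151, 0.089), (153, 0.088), (154, 0.087), (156, 0.086), (158, 0.085), (159, 0.084), (161, 0.083), (152, 0.092), (153, 0.091), (155, 0.089), (156, 0.088), (158, 0.087), (160, 0.087), (162, 0.086), (163, 0.085), (165, 0.084), (167, 0.084), (154, 0.093), (156, 0.092), (157, 0.091), (159, 0.09), (160, 0.089), (162, 0.088), (164, 0.088), (165, 0.087), (167, 0.086), (174, 0.085), (176, 0.085), (178, 0.085), (180, 0.085), (155, 0.095), (156, 0.094), (158, 0.093), (159, 0.093), (161, 0.092), (163, 0.091), (164, 0.09), (166, 0.09), (168, 0.089), (175, 0.088), (176, 0.088), (178, 0.088), (180, 0.088), (157, 0.097), (158, 0.096), (160, 0.095), (161, 0.094), (163, 0.094), (165, 0.093), (166, 0.092), (175, 0.091), (157, 0.099), (159, 0.099), (160, 0.098), (162, 0.097), (163, 0.096), (165, 0.096), (167, 0.095), (159, 0.101), (161, 0.1), (162, 0.1), (164, 0.099), (165, 0.098), (167, 0.098), (161, 0.103), (163, 0.102), (164, 0.101), (166, 0.101), (167, 0.1), (162, 0.105), (163, 0.105), (165, 0.104), (166, 0.103), (163, 0.107), (165, 0.107)]
1 -110 [-0.56  1.07  1.33  2.05 -1.2   1.15 -2.14]
1 -90 [-0.54  1.11  1.33  1.96 -1.2   1.2  -1.84]
1 -70 [-0.53  1.14  1.33  1.88 -1.21  1.23 -1.56]
1 -50 [-0.47  0.97  1.11  1.82 -1.01  1.05 -1.4 ]
1 -30 [-0.51  0.99  1.11  1.78 -1.02  1.07 -1.12]
1 -10 [-0.34  0.78  0.7   1.75 -0.64  0.86 -1.09]
1 10 [-0.42  0.78  0.73  1.77 -0.67  0.86 -0.77]
-1 -110 [-0.33  0.7   0.87  2.04 -0.78  0.78  0.68]
-1 -90 [-0.32  0.75  0.88  1.95 -0.79  0.83  1.  ]
-1 -70 [-0.28  0.75  0.79  1.87 -0.72  0.83  1.24]
-1 -50 [-0.2   0.73  0.63  1.8  -0.58  0.81  1.42]
-1 -30 [-0.17  0.72  0.51  1.75 -0.47  0.8   1.62]
-1 -10 [-0.15  0.7   0.41  1.74 -0.37  0.78  1.84]
-1 10 [-0.14  0.68  0.31  1.75 -0.28  0.76  2.06]
```

View pics/crop0.png

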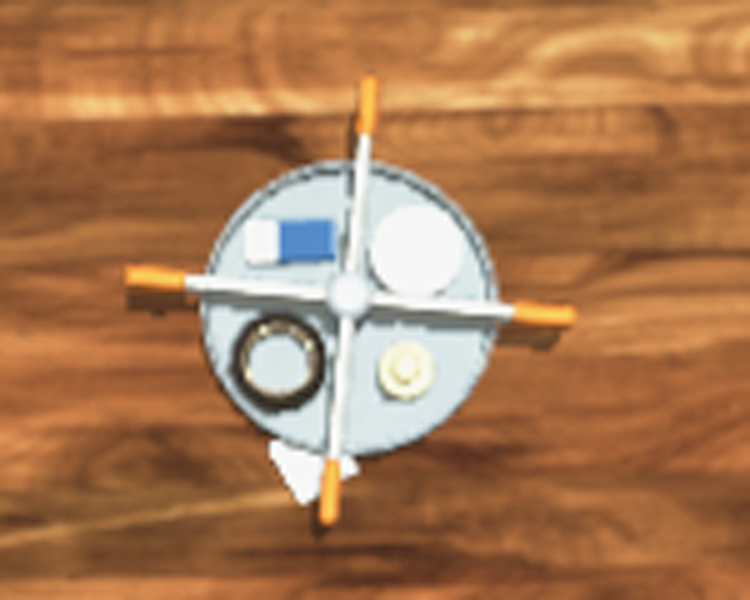

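The arrow points at 164° and the spokes are at about -7° (mod 90), so the eraser bay is at about 38°. It needs +126° counter-clockwise. I'll push the right-hand spoke (-97°) round to 29°, stopping short of that to look.

Run:
```python
from h import *
effector.grasp(10); print("w",env.sense()["gripper_width"])
env.reach(pose(-122,.106,.2)[0],frame(-122,-1)); print(env.sense()["t"])
env.movel(pose(-122,.106,.036)[0],rate=.12); print(env.sense()["t"])
for i,deg in enumerate(range(-116,-85,6)):
    env.movel(pose(deg,.106,.036)[0],frame(deg,-1),rate=.05)
    s=env.sense(); print(deg,round(s["t"],2),np.round(s["wrist_force"],1))
p,d=look("c1"); print(spokes())
```

```text
w 0.0009157974694417526
5.975
7.4917
-116 7.87 [-0.5  0.2  0.6]
-110 8.24 [-0.4 -0.2 -0.2]
-104 8.62 [ 0.3 -0.5 -0. ]
-98 8.99 [ 0.2  0.5 -0.4]
-92 9.37 [0.4 0.1 0.2]
-86 9.74 [ 0.3 -0.5  0.2]
(array([106. ,  16.9]), np.float64(16.4))
```

Tracking matches the prediction: the tray is at 16.4° and the spoke leads the tool by about 12.4°. I'll carry on to just short of the target.

Run:
```python
from h import *
for i,deg in enumerate(range(-80,11,6)):
    env.movel(pose(deg,.106,.036)[0],frame(deg,-1),rate=.05)
s=env.sense(); print(deg,round(s["t"],2),np.round(s["wrist_force"],1))
p,d=look("c2"); print(spokes(),spokes("top"))
viewer.read_camera("scene"); print(spokes("scene"))
```

```text
10 15.84 [ 0.5  0.1 -0. ]
(array([ -67.6, -158.7]), np.float64(21.8)) (array([ -67.6, -158.7]), np.float64(21.8))
(array([ 113.3,   21.7,  -71.3, -159. ]), np.float64(21.2))
```

View pics/c2.png

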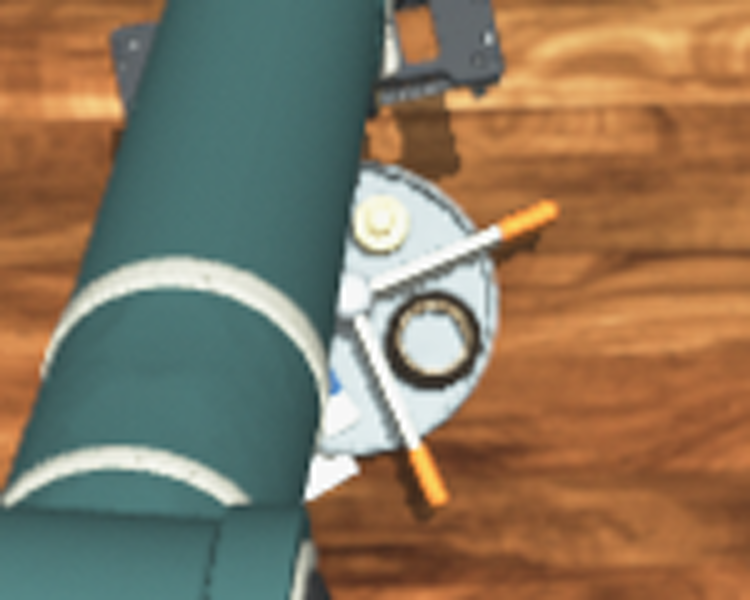

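The spokes in the picture are at about -68° and -159°, so the tray is at about 22°, and the eraser is now in the bay nearest the arrow. I'll push the last 7°, back off, lift and move clear to check.

Run:
```python
from h import *
env.movel(pose(17,.106,.036)[0],frame(17,-1),rate=.04)
env.movel(pose(7,.106,.036)[0],frame(7,-1),rate=.06)
env.movel(pose(7,.106,.2)[0],rate=.15)
env.goto_joints([-1.0]+list(env.sense()["joint_positions"][1:]))
print(env.sense()["t"],env.sense()["ee_pos"])
p,d=look("c3"); print(spokes(),tip_of("top","eraser_center")[:1],tip_of("top","front_spot")[:2])
viewer.read_camera("scene"); print(spokes("scene"))
g=np.argwhere((p.min(2)>150))[:,::-1]
w=plane(g,.006)[:,:2]-C; r=np.hypot(*w.T); a=np.degrees(np.arctan2(w[:,1],w[:,0]))%360
k=(r>.086)&(r<.115)&(a>120)&(a<215); m=w[k].mean(0); print(k.sum(),"arrow",np.degrees(np.arctan2(m[1],m[0])),a[k].min(),a[k].max(),a[k&(r>.102)].mean())
```

```text
20.5167 [0.41261055 0.49364842 0.19889732]
(array([ 117.5, -151.7,   28.4,  -59.5]), np.float64(28.7)) [{'at': [0.4829, -0.0934, 0.0214], 'score': 0.48}] [{'at': [0.4884, -0.0954, 0.021], 'score': 0.45}, {'at': [0.6627, 0.2262, 0.0238], 'score': 0.36}]
(array([120.4, -62.4,  30.9]), np.float64(29.6))
83 arrow 163.91916839728228 149.0542919110298 180.38158991336076 163.94229233302087
```

View pics/c3.png

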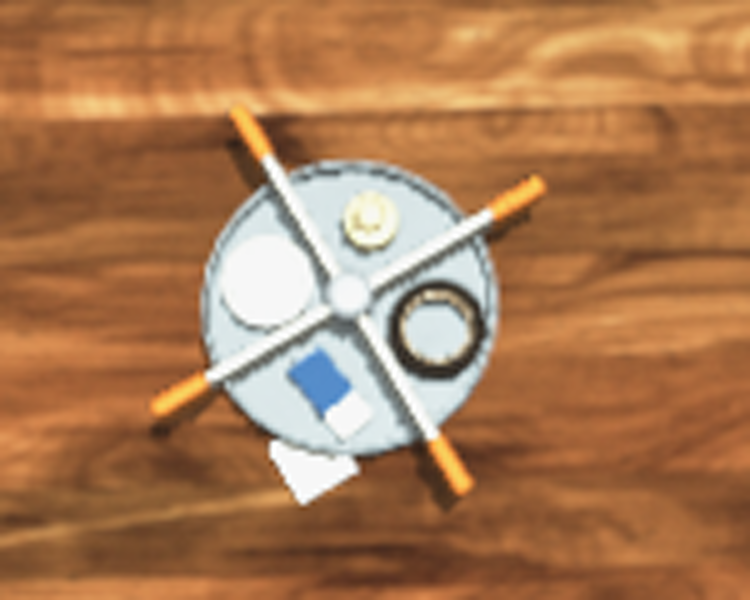

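The eraser (330,393) lies in the bay squarely behind the arrow (tip at 303,503). The spokes are at 29° and 119°, against an arrow at 164°, so the error is under about 1°. The arm is clear, so I'm handing the job in.

```bash
python3 -c "
from station import *
print(workorder.finish_job())"
```

```text
the job is handed in; nothing more can be done
None
```

The eraser's bay now faces the arrow to within about 1° by the last camera check, with the eraser about 6 mm from the middle of that spot and all four things still in the tray. The job was handed in with the arm clear; no verdict came back.

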